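# Third hand: stroke the hand pump, then press the hose tail on its outlet for clamping

### The arm

A 6-joint arm with a two-finger parallel gripper is mounted at the origin on a cart in front of the work surface, level with it; the furniture and walls round the work are solid. World frame = base frame: x ahead of the robot, y to its left, z up, the work surface at z = 0. Lengths are in m, angles in rad, forces in N, time in s.
With the tool pointing down it reaches from about 0.35 to 0.975 m from the base axis. Payload 4.9 kg.
Tool frame: the origin (TCP) lies between the finger pads, 19 mm behind the fingertips; this is the grasp point; z points along the fingers, y is the line along which they close (so a half turn about z gives the same grasp; the last joint's range is limited). The gripper opens to 85 mm and grips with 20 to 120 N. Pads are 22 mm wide; open, the fingers measure 114 mm over their backs; the gripper's body (76 mm by 85 mm) begins 54 mm behind the grasp point. The pads swing forward as they close: fully open they stand 13 mm farther back than shut.
Start: joints at [-1.313, 0.053, 1.613, -0, 1.476, -0.119], TCP at [0.23, -0.581, 0.25] pointing down, gripper open.
Joint ranges: [-3.01, 3.01], [-1.01, 2.22], [0.06, 2.58], [-1.02, 4.17], [0.09, 2.62], [-3.14, 3.14]. Speed limits (rad/s): [2.57, 2.57, 3.14, 3.14, 3.14, 3.14].

### API

Orientations are given as a 3x3 rotation matrix whose columns are the frame's x, y, z axes.
In Python, from rig import env gives the robot as it stands.
- The arm moves only by the shell command python3 -m crank 'ROWS' [FORCE]. ROWS is JSON, a list of rows, each an object of numbers: "dx", "dy", "dz": the shift along the tool's x, y, z scaled (see below); "rx", "ry", "rz": the turn, a rotation vector about the tool's x, y, z scaled (see below); "gripper": the opening, from 0 (shut) to 1 (fully open). A call has 1 to 8 rows; each row is the pose to reach, as a shift and turn from the pose commanded when the call began, along the tool's axes at that moment; what a row does not reach only later rows make up. The controller multiplies each number of a shift by 0.75 m and each number of a turn by pi/2 rad. A row lasts 1/8 s, in which the tool goes at most 62.5 mm and 10.7 degrees, less where a joint would pass 70% of its speed; a pose out of reach is approached as far as the arm can. A call with a number of a shift or a turn outside -1 to 1 is refused whole. A call with a gripper value outside its range is refused whole. The fingers move at their own pace and stop on an object; FORCE is the grip in N (left out, the last holds). Time passes only in rows, so rows that repeat a pose let the fingers close. It gives the time, the measured TCP pose, the force, the opening and the grip force at its end, in the units of the state.
- env.sense(): the state, without advancing time (a new reading comes with each control period).
- env.capture(name): name is "scene" or "top" or "wrist"; returns a dict with "color" (480x640x3 uint8, red, green, blue), "z_map" (480x640 float32, m along the optical axis (not along the pixel's ray), 0 where there is no reading), "fx", "fy", "cx", "cy" (pixels), "pose" (4x4, takes a point from camera to world coordinates); the wrist camera has in their place "tool_from_camera" (4x4, takes a point from camera to tool coordinates, whose origin is the TCP and whose axes are the flange's). Camera axes: x right, y down, z forward; pixel columns grow to the right and rows downward; lengths in m; the calibration is good to about 2 mm. A picture is of the moment at which its call begins: read the wrist's pose just before it.
- env.sign_off(): hands the job in; it is judged then, once.
The state is a dict: "time_s": time; "joint_pos": joint angles; "qvel": joint speeds; "joint_torque": joint torques, N m; "tool_pos": TCP position; "tcp_rot": TCP orientation; "contact_force": force on the tool from outside, world axes, zero at the start; "ft_torque": the same for the moment, N m; "opening": finger opening in m; "finger_force": force on a finger pad.
Only numpy, scipy, OpenCV 4.12 (cv2) and the standard library are available. Lean on these libraries where they do the work, as an engineer would, in place of code of your own. Each camera call takes 0.05 s, during which the arm holds its last target. There are 200 camera calls.

### The job

Clear the hand pump's barrel by working its sprung lever at least three full strokes, each time right down to the stop and right back up, while the outlet is still open. Then take the larger of the two hose tails, the one whose flange matches the outlet, set it spigot down into the outlet so that it stands upright on the soft gasket, and hold it by its stem while pushing it straight down with a steady force of about 15 N, so that I can close the clamp round the flanges; do not squash the gasket flat, and do not disturb the small tail or the open clamp. Finish like that: the program ends while you are still gripping and pressing the tail, and nothing is let go.

Things in the scene. Friction and masses are not known exactly. Their poses are not given: they have to be found in the camera images.
- pump: steel hand-lever pump, fixed. Origin: centre of the underside of its dark foot plate (x 110 mm, y 260 mm, 8 mm thick), z up. Upright barrel (86 mm across, top with gland 150 mm up) at y = -44 mm; lever fulcrum bracket at y = +8 mm (top 197 mm up); open outlet at x = 0, y = +110 mm; short blanked inlet stub towards -y (97 mm high). The lever reaches out over the -y end.
- pump_lever (a joint): angle of the sprung lever, rad: 0 = up at its stop (it rests here), 0.5 = fully down at its stop. A stroke counts as down above 0.45 and as up again below 0.06. A spring brings it back up by itself; at the grip it takes about 2.5 N to start and 10 N at the bottom.
- lever_grip (a point): middle of the lever's black round handle (24 mm thick, 80 mm long along the lever), which can be gripped from above or pushed down. Lever up: the point is 230 mm above the cart and the lever slopes up by 0.25 rad to its free end; lever down: 140 mm above the cart, sloping down by 0.25 rad. The raised lever's free end reaches 255 mm above the cart: carry things over it.
- pump_lever_hinge (a point): centre of the lever's hinge pin, 185 mm above the cart; the axis is the pump's x axis. The lever extends from it towards the pump's -y; lever_grip lies 180 mm from it and moves down about the axis as the joint grows.
- outlet (a point): point on the outlet's vertical axis, level with the top of the unsqueezed gasket (106 mm above the cart). The outlet is an upright steel ferrule of 50.5 mm diameter with an open bore of 35 mm, over 35 mm deep; its face is 100 mm above the cart and the soft gasket stands 6 mm proud of it.
- outlet_gasket (a joint): how far the pale soft gasket ring in the outlet's face (47 mm outside, 35 mm inside) is squeezed down, m: 0 = free, 0.006 = squashed flat. It gives 1 mm for each 5 N pressed on it, so 15 N is 0.003.
- hose_tail: the larger hose tail, loose, steel, 0.17 to 0.35 kg, 92 mm tall, standing on its spigot. Origin: centre of the spigot's end (underside); z up its axis. Chamfered spigot 31 mm diameter from 0 to 8 mm; flange 50.5 mm diameter from 8 to 14 mm; stem 25 mm diameter up to 92 mm, ribbed above: grip this. Resting on the gasket, its origin is 8 mm below the outlet point.
- small_tail: the smaller hose tail, loose: same shape, flange 34 mm, stem 17 mm, 80 mm tall, origin at the centre of its underside. It does not fit this outlet: leave it.
- open_clamp: open steel pipe clamp, two hinged half rings and a wing nut, about 110 x 110 x 14 mm, lying flat on the cart, loose; origin at its hinge pin, on its underside. It is for the person: leave it.

How it is judged:
By the outcome, as a careful person would: the job done as asked, in the order asked, and still so for the second after the job is handed in, while the arm keeps its last pose, push and grip.
It also fails if it takes over 72 s, if anything falls off the work surface, if the arm or the gripper's body presses on something with over 40 N, if the wrist force passes 120 N, or if a joint passes its speed limit or range.

## Working session

There is one attempt and no reset: what is moved stays moved. The work goes in short steps, Python scripts to look and compute and a shell command to move; the robot and the scene stay as the last step left them, time stands still between calls to the robot, and variables do not carry over. Pictures are saved under pics/ and viewed, at most 10 in all, crops included, and the job is handed in when it is done.

```bash
mkdir -p pics; ls
python3 - <<'E'
from rig import env
import cv2,pickle
for n in("scene","top"):
    c=env.capture(n); pickle.dump(c,open(f"pics/{n}.pkl","wb")); cv2.imwrite(f"pics/{n}0.png",c["color"][:,:,::-1]); print(n,c["fx"],c["cx"],c["cy"],c["pose"].round(3).tolist())
s=env.sense(); print({k:(s[k]) for k in s})
E
```

```text
pics
scene 521.2443255260836 311.73818035699173 236.05940300679626 [[-0.805, -0.263, 0.531, -0.12], [-0.592, 0.328, -0.736, 0.816], [0.02, -0.907, -0.42, 0.643], [0.0, 0.0, 0.0, 1.0]]
top 445.0402606831639 322.95298154213094 242.88272738631665 [[-0.004, -0.995, 0.102, 0.395], [-1.0, 0.005, 0.012, -0.018], [-0.013, -0.102, -0.995, 1.176], [0.0, 0.0, 0.0, 1.0]]
{'time_s': 0.1, 'joint_pos': array([-1.31298253e+00,  5.33626697e-02,  1.61422304e+00,  8.15942175e-06,
        1.47600417e+00, -1.18975887e-01]), 'qvel': array([ 2.80286308e-04, -1.75253759e-03, -3.82689479e-03,  1.97104381e-05,
       -2.76854265e-03,  2.29670816e-04]), 'joint_torque': array([-9.15041292e-04, -3.94902027e+01, -3.71363461e+01, -1.11419702e-04,
        3.91552399e-03, -8.41765143e-06]), 'tool_pos': array([ 0.22983431, -0.58060835,  0.24880176]), 'tcp_rot': array([[ 9.29850968e-01,  3.67936036e-01, -5.01372454e-04],
       [ 3.67936296e-01, -9.29848990e-01,  1.93328672e-03],
       [ 2.45125182e-04, -1.98214165e-03, -9.99998006e-01]]), 'contact_force': array([-0.36182058, -0.16844044,  0.14082228]), 'ft_torque': array([0.00982389, 0.02255036, 0.00556758]), 'finger_force': 0.0, 'opening': 0.0852784605665301}
```

View pics/top0.png

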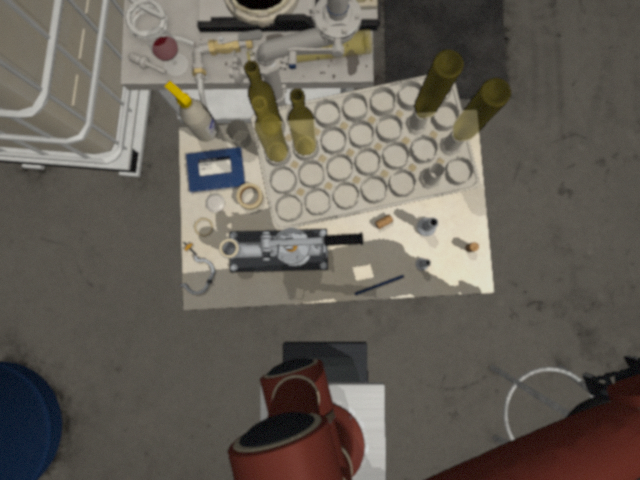

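View pics/scene0.png

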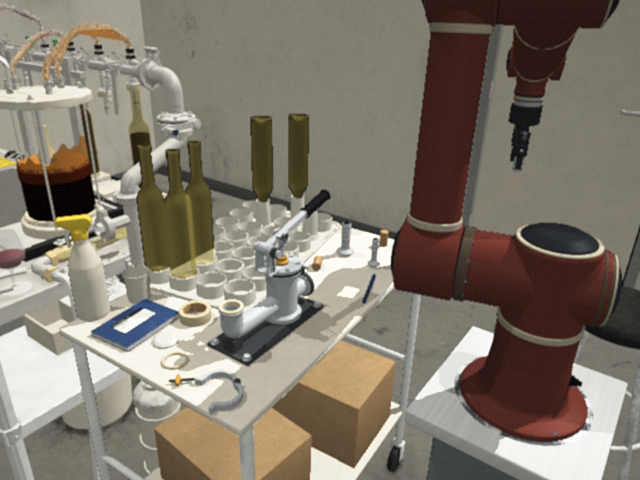

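The top view shows the outlet ring at (230,247), the lever's black handle from (327,239) to (362,239), the large tail at about (427,226), the small tail at (424,265) and the clamp at (200,270). The scene view agrees, with the large tail at (346,240) and the small one at (375,250).

```bash
cat > h.py <<'E'
import pickle,numpy as np
def cloud(c,T=None):
    T=c["pose"] if T is None else T
    v,u=np.mgrid[:480,:640]; z=c["z_map"].astype(float)
    P=np.stack([(u-c["cx"])/c["fx"]*z,(v-c["cy"])/c["fy"]*z,z],-1)@T[:3,:3].T+T[:3,3]
    P[z==0]=np.nan; return P
E
python3 - <<'E'
from h import *
import cv2
c=pickle.load(open("pics/top.pkl","rb"));P=cloud(c)
for n,(u,v) in dict(outlet=(230,247),grip0=(330,239),grip1=(358,239),tail=(432,225),small=(427,263),tab=(362,272),tab2=(450,200)).items():
    print(n,P[v,u].round(3))
def box(n,a,b,lo,hi):
    Q=P[a[1]:b[1],a[0]:b[0]].reshape(-1,3);Q=Q[(Q[:,2]>lo)&(Q[:,2]<hi)];print(n,len(Q),Q.min(0).round(3),Q.max(0).round(3),Q.mean(0).round(3))
box("outlet",(215,232),(246,262),.085,.125)
box("grip",(326,228),(370,252),.17,.3)
box("tailtop",(410,210),(445,240),.08,.1)
box("smalltop",(412,252),(436,275),.065,.09)
im=c["color"][205:285,180:480,::-1]; im=cv2.resize(im,None,fx=2.66,fy=2.66,interpolation=2)
c=pickle.load(open("pics/scene.pkl","rb"));P=cloud(c)
box("s outlet",(210,290),(255,325),.1,.125)
box("s grip",(300,185),(335,220),.19,.3)
box("s tailtop",(335,215),(356,262),.085,.1)
box("s small",(367,235),(383,270),.072,.09)
im2=cv2.resize(c["color"][180:320,200:400,::-1],(800,560)); im2=im2[:380]
cv2.imwrite("pics/crop1.png",np.vstack([im[:, :798],im2[:,:798]]))
E
```

```text
outlet [0.499 0.228 0.072]
grip0 [ 0.499 -0.022  0.239]
grip1 [ 0.498 -0.08   0.25 ]
tail [ 0.549 -0.272  0.093]
small [ 0.456 -0.259  0.084]
tab [ 0.438 -0.106  0.001]
tab2 [ 0.629 -0.343  0.002]
outlet 204 [0.472 0.201 0.086] [0.518 0.251 0.11 ] [0.496 0.226 0.104]
grip 422 [ 0.488 -0.09   0.219] [ 0.513 -0.013  0.256] [ 0.5   -0.051  0.24 ]
tailtop 98 [ 0.544 -0.286  0.081] [ 0.57  -0.261  0.098] [ 0.557 -0.273  0.091]
smalltop 48 [ 0.452 -0.269  0.071] [ 0.467 -0.252  0.085] [ 0.459 -0.259  0.079]
s outlet 234 [0.468 0.203 0.1  ] [0.517 0.249 0.108] [0.491 0.228 0.104]
s grip 406 [ 0.484 -0.091  0.207] [0.509 0.017 0.252] [ 0.493 -0.039  0.232]
s tailtop 44 [ 0.541 -0.285  0.085] [ 0.566 -0.261  0.094] [ 0.553 -0.27   0.09 ]
s small 32 [ 0.448 -0.268  0.072] [ 0.464 -0.249  0.082] [ 0.455 -0.257  0.077]
```

View pics/crop1.png

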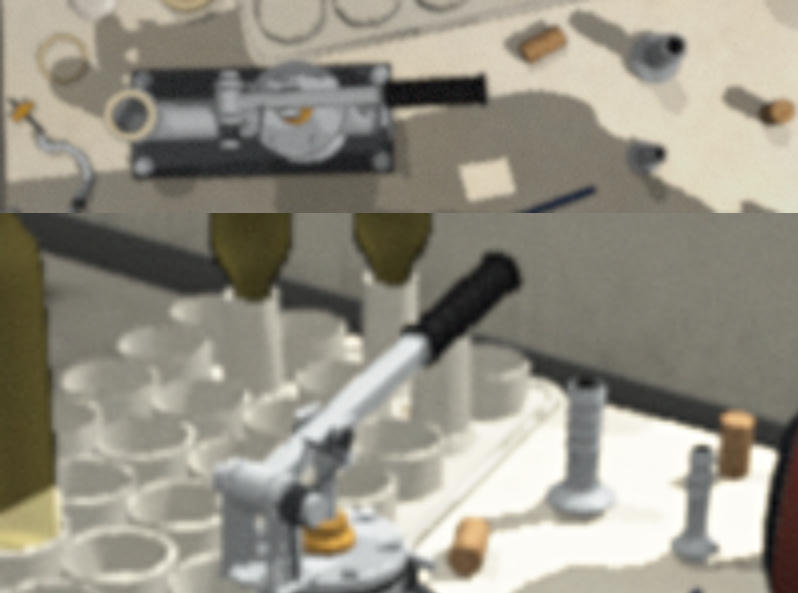

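The numbers agree with the given sizes. Outlet is about (0.494, 0.227), grip about (0.498, -0.052, 0.23) and the large tail about (0.555, -0.272) with its top at 0.092. First I go above the lever with the fingers shut.

```bash
python3 -m crank '[{"dz":-0.1,"gripper":0},{"dx":0.592,"dy":-0.524,"dz":-0.1,"rz":0.24,"gripper":0},{"dx":0.592,"dy":-0.524,"dz":-0.1,"rz":0.24,"gripper":0},{"dx":0.592,"dy":-0.524,"dz":-0.1,"rz":0.24,"gripper":0},{"dx":0.592,"dy":-0.524,"dz":-0.1,"rz":0.24,"gripper":0},{"dx":0.592,"dy":-0.524,"dz":-0.1,"rz":0.24,"gripper":0},{"dx":0.592,"dy":-0.524,"dz":-0.1,"rz":0.24,"gripper":0},{"dx":0.592,"dy":-0.524,"dz":-0.1,"rz":0.24,"gripper":0}]' 40
```

```text
$[0]: bad value
```

```bash
python3 -m crank '[{"dx":0,"dy":0,"dz":-0.1,"rx":0,"ry":0,"rz":0,"gripper":0}]' 40
```

```text
time_s: 0.22
tool_pos: [0.229, -0.5778, 0.3043]
tcp_rot: [[0.93, 0.368, -0.004], [0.368, -0.93, 0.015], [0.002, -0.016, -1.0]]
contact_force: [-0.4, -0.8, -0.3]
opening: 0.0697
finger_force: 0.0
```

```bash
python3 -m crank '[{"dx":0.592,"dy":-0.524,"dz":0,"rx":0,"ry":0,"rz":0.24,"gripper":0},{"dx":0.592,"dy":-0.524,"dz":0,"rx":0,"ry":0,"rz":0.24,"gripper":0},{"dx":0.592,"dy":-0.524,"dz":0,"rx":0,"ry":0,"rz":0.24,"gripper":0},{"dx":0.592,"dy":-0.524,"dz":0,"rx":0,"ry":0,"rz":0.24,"gripper":0},{"dx":0.592,"dy":-0.524,"dz":0,"rx":0,"ry":0,"rz":0.24,"gripper":0},{"dx":0.592,"dy":-0.524,"dz":0,"rx":0,"ry":0,"rz":0.24,"gripper":0},{"dx":0.592,"dy":-0.524,"dz":0,"rx":0,"ry":0,"rz":0.24,"gripper":0},{"dx":0.592,"dy":-0.524,"dz":0,"rx":0,"ry":0,"rz":0.24,"gripper":0}]' 40
```

```text
time_s: 1.23
tool_pos: [0.4565, -0.1332, 0.3122]
tcp_rot: [[1.0, -0.0, 0.0], [-0.0, -1.0, -0.0], [0.0, 0.0, -1.0]]
contact_force: [0.8, -0.0, 0.2]
opening: 0.0002
finger_force: 0.0
```

```bash
python3 -m crank '[{"dx":0.056,"dy":-0.108,"dz":0,"rx":0,"ry":0,"rz":0,"gripper":0},{"dx":0.056,"dy":-0.108,"dz":0,"rx":0,"ry":0,"rz":0,"gripper":0},{"dx":0.056,"dy":-0.108,"dz":0.04,"rx":0,"ry":0,"rz":0,"gripper":0},{"dx":0.056,"dy":-0.108,"dz":0.04,"rx":0,"ry":0,"rz":0,"gripper":0}]'
python3 - <<'E'
from rig import env
import cv2,pickle
s=env.sense();c=env.capture("wrist");pickle.dump((s,c),open("pics/w1.pkl","wb"));cv2.imwrite("pics/w1.png",c["color"][:,:,::-1])
print(s["tool_pos"],c["tool_from_camera"].round(3).tolist())
E
```

```text
time_s: 1.72
tool_pos: [0.4967, -0.0534, 0.2793]
tcp_rot: [[1.0, 0.001, -0.006], [0.001, -1.0, 0.001], [-0.006, -0.001, -1.0]]
contact_force: [0.6, 0.1, 0.6]
opening: 0.0
finger_force: 0.0
[ 0.49672068 -0.05339877  0.27931085] [[-0.0, -0.957, -0.291, 0.074], [1.0, -0.001, 0.0, 0.001], [-0.0, -0.291, 0.957, -0.123], [0.0, 0.0, 0.0, 1.0]]
```

View pics/w1.png

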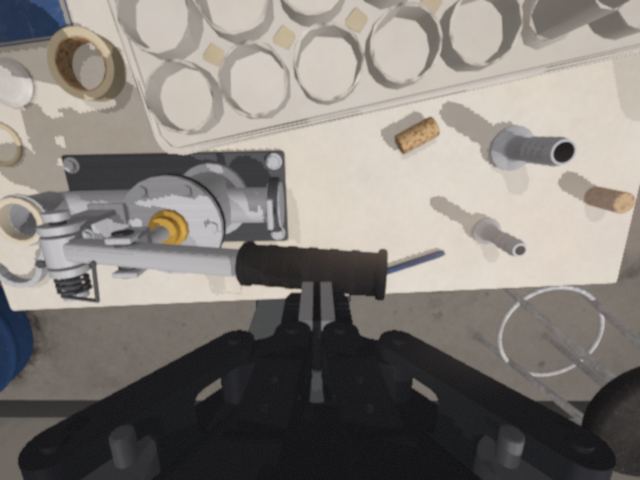

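The handle spans columns 237 to 387, with the fingers over its middle at column 317. The outlet ring is at (20,218), the large tail's top at (563,151) and the small tail's top at (519,249).

Run:
```python
from h import *
s,c=pickle.load(open("pics/w1.pkl","rb"))
T=np.eye(4);T[:3,:3]=s["tcp_rot"];T[:3,3]=s["tool_pos"];P=cloud(c,T@c["tool_from_camera"])
def box(n,a,b,lo,hi):
    Q=P[a[1]:b[1],a[0]:b[0]].reshape(-1,3);Q=Q[(Q[:,2]>lo)&(Q[:,2]<hi)];print(n,len(Q),Q.min(0).round(4),Q.max(0).round(4),Q.mean(0).round(4))
box("grip",(237,235),(300,295),.2,.3);box("grip r",(345,235),(390,300),.2,.3)
box("tailtop",(485,120),(580,170),.087,.1)
box("tailflange",(485,120),(580,170),.011,.02)
box("small",(470,215),(530,260),.076,.09)
box("outlet",(0,190),(46,250),.102,.112)
```

```text
grip 2659 [ 0.4855 -0.0465  0.2117] [ 0.5114 -0.0061  0.2688] [ 0.5019 -0.0276  0.232 ]
grip r 1929 [ 0.4882 -0.0942  0.2272] [ 0.5137 -0.0666  0.2741] [ 0.5032 -0.0795  0.2452]
tailtop 658 [ 0.543  -0.2894  0.0871] [ 0.568  -0.2644  0.0943] [ 0.5557 -0.2755  0.0915]
tailflange 899 [ 0.5327 -0.2974  0.011 ] [ 0.58   -0.2525  0.0199] [ 0.5568 -0.2698  0.0146]
small 218 [ 0.4496 -0.2709  0.0761] [ 0.4656 -0.2538  0.0815] [ 0.458  -0.2615  0.0793]
outlet 724 [0.4707 0.1991 0.102 ] [0.5168 0.243  0.1074] [0.4942 0.2203 0.1048]
```

Good. Now the first stroke, with a force check at the bottom.

```bash
python3 -m crank '[{"dx":0.003,"dy":0,"dz":0.04,"rx":0,"ry":0,"rz":0,"gripper":0},{"dx":0.003,"dy":0,"dz":0.08,"rx":0,"ry":0,"rz":0,"gripper":0},{"dx":0.003,"dy":0,"dz":0.11,"rx":0,"ry":0,"rz":0,"gripper":0},{"dx":0.003,"dy":0,"dz":0.13,"rx":0,"ry":0,"rz":0,"gripper":0},{"dx":0.003,"dy":0,"dz":0.14,"rx":0,"ry":0,"rz":0,"gripper":0},{"dx":0.003,"dy":0,"dz":0.14,"rx":0,"ry":0,"rz":0,"gripper":0}]'
```

```text
time_s: 2.52
tool_pos: [0.5022, -0.0555, 0.1812]
tcp_rot: [[1.0, -0.002, 0.005], [-0.002, -1.0, -0.001], [0.005, 0.001, -1.0]]
contact_force: [-1.1, 0.0, 8.8]
opening: -0.0001
finger_force: 4.3
```

```bash
python3 -m crank '[{"dx":-0.003,"dy":0,"dz":0.007,"rx":0,"ry":0,"rz":0,"gripper":0},{"dx":-0.003,"dy":0,"dz":0.012,"rx":0,"ry":0,"rz":0,"gripper":0},{"dx":-0.003,"dy":0,"dz":0.012,"rx":0,"ry":0,"rz":0,"gripper":0}]'; python3 -m crank '[{"dx":0,"dy":0,"dz":0.003,"rx":0,"ry":0,"rz":0,"gripper":0},{"dx":0,"dy":0,"dz":0.003,"rx":0,"ry":0,"rz":0,"gripper":0}]'
```

```text
time_s: 2.9
tool_pos: [0.5018, -0.0547, 0.1738]
tcp_rot: [[1.0, -0.002, 0.011], [-0.002, -1.0, 0.0], [0.011, -0.0, -1.0]]
contact_force: [2.0, 3.2, 10.0]
opening: -0.0001
finger_force: 4.5
time_s: 3.15
tool_pos: [0.5019, -0.0545, 0.172]
tcp_rot: [[1.0, -0.001, 0.01], [-0.001, -1.0, 0.001], [0.01, -0.001, -1.0]]
contact_force: [2.3, 4.5, 10.1]
opening: -0.0001
finger_force: 4.6
```

```bash
python3 -m crank '[{"dx":0,"dy":0,"dz":0.003,"rx":0,"ry":0,"rz":0,"gripper":0},{"dx":0,"dy":0,"dz":0.005,"rx":0,"ry":0,"rz":0,"gripper":0},{"dx":0,"dy":0,"dz":0.005,"rx":0,"ry":0,"rz":0,"gripper":0}]'
```

```text
time_s: 3.52
tool_pos: [0.5022, -0.0543, 0.171]
tcp_rot: [[1.0, -0.001, 0.011], [-0.001, -1.0, 0.001], [0.011, -0.001, -1.0]]
contact_force: [-5.4, 6.0, 22.9]
opening: -0.0001
finger_force: 10.5
```

At the stop (force jumped to 23 N at z 0.171). Release, then repeat.

```bash
python3 -m crank '[{"dx":-0.003,"dy":0,"dz":-0.07,"rx":0,"ry":0,"rz":0,"gripper":0},{"dx":-0.003,"dy":0,"dz":-0.145,"rx":0,"ry":0,"rz":0,"gripper":0},{"dx":-0.003,"dy":0,"dz":-0.145,"rx":0,"ry":0,"rz":0,"gripper":0},{"dx":-0.003,"dy":0,"dz":-0.145,"rx":0,"ry":0,"rz":0,"gripper":0},{"dx":-0.003,"dy":0,"dz":-0.145,"rx":0,"ry":0,"rz":0,"gripper":0}]'
python3 - <<'E'
from h import *
from rig import env
c=env.capture("scene");P=cloud(c)
Q=P[170:260,290:345].reshape(-1,3);Q=Q[(Q[:,2]>.13)&(Q[:,2]<.3)&(Q[:,1]<-.07)&(Q[:,1]>-.1)&(abs(Q[:,0]-.495)<.02)];print(len(Q),Q.max(0))
E
python3 -m crank '[{"dx":0.003,"dy":0,"dz":0.06,"rx":0,"ry":0,"rz":0,"gripper":0},{"dx":0.003,"dy":0,"dz":0.1,"rx":0,"ry":0,"rz":0,"gripper":0},{"dx":0.003,"dy":0,"dz":0.125,"rx":0,"ry":0,"rz":0,"gripper":0},{"dx":0.003,"dy":0,"dz":0.14,"rx":0,"ry":0,"rz":0,"gripper":0},{"dx":0.003,"dy":0,"dz":0.145,"rx":0,"ry":0,"rz":0,"gripper":0},{"dx":0.003,"dy":0,"dz":0.145,"rx":0,"ry":0,"rz":0,"gripper":0},{"dx":0.003,"dy":0,"dz":0.145,"rx":0,"ry":0,"rz":0,"gripper":0}]'
```

```text
time_s: 4.15
tool_pos: [0.4952, -0.0543, 0.2697]
tcp_rot: [[1.0, -0.001, -0.003], [-0.001, -1.0, 0.001], [-0.003, -0.001, -1.0]]
contact_force: [1.1, -0.3, -1.0]
opening: 0.0001
finger_force: 0.0
63 [ 0.49735684 -0.07010536  0.29947093]
time_s: 5.08
tool_pos: [0.5002, -0.0533, 0.1704]
tcp_rot: [[1.0, 0.0, 0.003], [0.0, -1.0, 0.002], [0.003, -0.002, -1.0]]
contact_force: [-14.0, 8.0, 35.9]
opening: -0.0002
finger_force: 16.6
```

```bash
python3 -m crank '[{"dx":-0.003,"dy":0,"dz":-0.07,"rx":0,"ry":0,"rz":0,"gripper":0},{"dx":-0.003,"dy":0,"dz":-0.15,"rx":0,"ry":0,"rz":0,"gripper":0},{"dx":-0.003,"dy":0,"dz":-0.15,"rx":0,"ry":0,"rz":0,"gripper":0},{"dx":-0.003,"dy":0,"dz":-0.15,"rx":0,"ry":0,"rz":0,"gripper":0},{"dx":-0.003,"dy":0,"dz":-0.15,"rx":0,"ry":0,"rz":0,"gripper":0}]'
python3 -m crank '[{"dx":0.003,"dy":0,"dz":0.06,"rx":0,"ry":0,"rz":0,"gripper":0},{"dx":0.003,"dy":0,"dz":0.1,"rx":0,"ry":0,"rz":0,"gripper":0},{"dx":0.003,"dy":0,"dz":0.125,"rx":0,"ry":0,"rz":0,"gripper":0},{"dx":0.003,"dy":0,"dz":0.14,"rx":0,"ry":0,"rz":0,"gripper":0},{"dx":0.003,"dy":0,"dz":0.147,"rx":0,"ry":0,"rz":0,"gripper":0},{"dx":0.003,"dy":0,"dz":0.147,"rx":0,"ry":0,"rz":0,"gripper":0},{"dx":0.003,"dy":0,"dz":0.147,"rx":0,"ry":0,"rz":0,"gripper":0}]'
python3 -m crank '[{"dx":-0.003,"dy":0,"dz":-0.07,"rx":0,"ry":0,"rz":0,"gripper":0},{"dx":-0.003,"dy":0,"dz":-0.15,"rx":0,"ry":0,"rz":0,"gripper":0},{"dx":-0.003,"dy":0,"dz":-0.15,"rx":0,"ry":0,"rz":0,"gripper":0},{"dx":-0.003,"dy":0,"dz":-0.15,"rx":0,"ry":0,"rz":0,"gripper":0},{"dx":-0.003,"dy":0,"dz":-0.15,"rx":0,"ry":0,"rz":0,"gripper":0}]'
python3 -m crank '[{"dx":0.003,"dy":0,"dz":0.06,"rx":0,"ry":0,"rz":0,"gripper":0},{"dx":0.003,"dy":0,"dz":0.1,"rx":0,"ry":0,"rz":0,"gripper":0},{"dx":0.003,"dy":0,"dz":0.125,"rx":0,"ry":0,"rz":0,"gripper":0},{"dx":0.003,"dy":0,"dz":0.14,"rx":0,"ry":0,"rz":0,"gripper":0},{"dx":0.003,"dy":0,"dz":0.149,"rx":0,"ry":0,"rz":0,"gripper":0},{"dx":0.003,"dy":0,"dz":0.149,"rx":0,"ry":0,"rz":0,"gripper":0},{"dx":0.003,"dy":0,"dz":0.149,"rx":0,"ry":0,"rz":0,"gripper":0}]'
python3 -m crank '[{"dx":-0.003,"dy":0,"dz":-0.07,"rx":0,"ry":0,"rz":0,"gripper":0},{"dx":-0.003,"dy":0,"dz":-0.15,"rx":0,"ry":0,"rz":0,"gripper":0},{"dx":-0.003,"dy":0,"dz":-0.22,"rx":0,"ry":0,"rz":0,"gripper":0},{"dx":-0.003,"dy":0,"dz":-0.22,"rx":0,"ry":0,"rz":0,"gripper":0},{"dx":-0.003,"dy":0,"dz":-0.22,"rx":0,"ry":0,"rz":0,"gripper":0}]'
```

```text
time_s: 5.7
tool_pos: [0.4948, -0.054, 0.2722]
tcp_rot: [[1.0, -0.0, -0.005], [-0.0, -1.0, 0.001], [-0.005, -0.001, -1.0]]
contact_force: [-0.5, -0.0, -0.2]
opening: -0.0004
finger_force: 0.0
time_s: 6.58
tool_pos: [0.4996, -0.0532, 0.1707]
tcp_rot: [[1.0, 0.0, 0.002], [0.0, -1.0, 0.003], [0.002, -0.003, -1.0]]
contact_force: [-11.5, 7.5, 31.2]
opening: -0.0001
finger_force: 14.3
time_s: 7.2
tool_pos: [0.4948, -0.0539, 0.2741]
tcp_rot: [[1.0, -0.0, -0.005], [-0.0, -1.0, 0.001], [-0.005, -0.001, -1.0]]
contact_force: [-0.6, 0.5, -0.9]
opening: -0.0001
finger_force: 0.0
time_s: 8.07
tool_pos: [0.4993, -0.0532, 0.1708]
tcp_rot: [[1.0, 0.0, 0.002], [0.0, -1.0, 0.003], [0.002, -0.003, -1.0]]
contact_force: [-10.9, 6.6, 28.7]
opening: -0.0002
finger_force: 13.4
time_s: 8.7
tool_pos: [0.4953, -0.0541, 0.3282]
tcp_rot: [[1.0, -0.0, -0.003], [-0.0, -1.0, 0.001], [-0.003, -0.001, -1.0]]
contact_force: [0.9, 0.3, -0.8]
opening: 0.0
finger_force: 0.0
```

```bash
python3 - <<'E'
from h import *
from rig import env
c=env.capture("scene");P=cloud(c)
b=c["color"].max(-1)<60
M=b&(abs(P[...,0]-.495)<.02)&(P[...,1]<-.0)&(P[...,1]>-.1)&(P[...,2]>.1)&(P[...,2]<.27);print(M.sum(),P[M].min(0).round(3),P[M].max(0).round(3),P[M].mean(0).round(3))
E
python3 -m crank '[{"dx":0.08,"dy":0.293,"dz":0,"rx":0,"ry":0,"rz":0,"gripper":1},{"dx":0.08,"dy":0.293,"dz":0,"rx":0,"ry":0,"rz":0,"gripper":1},{"dx":0.08,"dy":0.293,"dz":0,"rx":0,"ry":0,"rz":0,"gripper":1},{"dx":0.08,"dy":0.293,"dz":0,"rx":0,"ry":0,"rz":0,"gripper":1},{"dx":0.08,"dy":0.293,"dz":0.1,"rx":0,"ry":0,"rz":0,"gripper":1},{"dx":0.08,"dy":0.293,"dz":0.18,"rx":0,"ry":0,"rz":0,"gripper":1},{"dx":0.08,"dy":0.293,"dz":0.18,"rx":0,"ry":0,"rz":0,"gripper":1}]'
python3 - <<'E'
from h import *
from rig import env
import cv2
s=env.sense();c=env.capture("wrist");cv2.imwrite("pics/w2.png",c["color"][:,:,::-1])
T=np.eye(4);T[:3,:3]=s["tcp_rot"];T[:3,3]=s["tool_pos"];P=cloud(c,T@c["tool_from_camera"])
M=(P[...,2]>.085)&(P[...,2]<.098)&(abs(P[...,0]-.556)<.025)&(abs(P[...,1]+.274)<.025)
print(s["tool_pos"],M.sum(),P[M].min(0),P[M].max(0),P[M].mean(0))
E
```

```text
298 [ 0.484 -0.089  0.215] [ 0.508 -0.005  0.252] [ 0.492 -0.047  0.236]
time_s: 9.62
tool_pos: [0.5516, -0.2714, 0.1863]
tcp_rot: [[1.0, -0.001, -0.013], [-0.0, -1.0, 0.009], [-0.013, -0.009, -1.0]]
contact_force: [0.3, 0.0, 0.2]
opening: 0.0851
finger_force: 0.0
[ 0.55163046 -0.27144942  0.18631134] 1024 [ 0.54389936 -0.29024184  0.08500997] [ 0.56892883 -0.26482206  0.09405897] [ 0.55750231 -0.27747294  0.09118087]
```

View pics/w2.png

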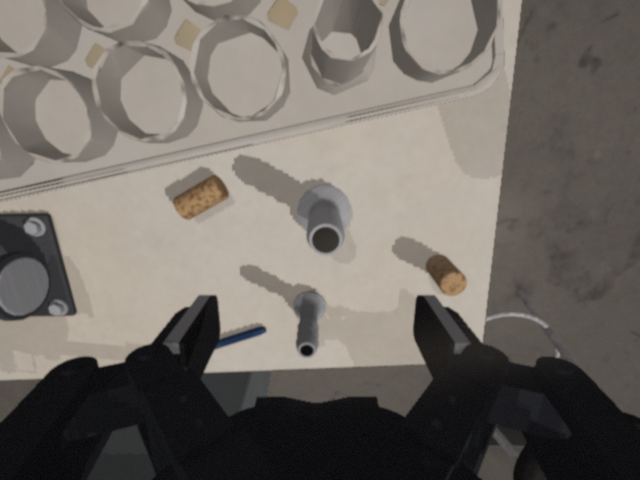

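The lever is back up (handle top at 0.252). The large tail's top is at (325,238), about 3 mm off the finger centre line (column 318), and the small tail is at (307,350), clear of the fingers.

```bash
python3 -m crank '[{"dx":0,"dy":0.004,"dz":0,"rx":0,"ry":0,"rz":0,"gripper":1},{"dx":0,"dy":0.004,"dz":0.04,"rx":0,"ry":0,"rz":0,"gripper":1},{"dx":0,"dy":0.004,"dz":0.06,"rx":0,"ry":0,"rz":0,"gripper":1},{"dx":0,"dy":0.004,"dz":0.06,"rx":0,"ry":0,"rz":0,"gripper":1}]'
```

```text
time_s: 10.18
tool_pos: [0.556, -0.277, 0.1509]
tcp_rot: [[1.0, -0.0, -0.0], [-0.0, -1.0, 0.0], [-0.0, -0.0, -1.0]]
contact_force: [0.6, 0.5, -0.9]
opening: 0.0853
finger_force: 0.0
```

```bash
python3 -m crank '[{"dx":0,"dy":0,"dz":0.05,"rx":0,"ry":0,"rz":0,"gripper":1},{"dx":0,"dy":0,"dz":0.1,"rx":0,"ry":0,"rz":0,"gripper":1},{"dx":0,"dy":0,"dz":0.12,"rx":0,"ry":0,"rz":0,"gripper":1},{"dx":0,"dy":0,"dz":0.12,"rx":0,"ry":0,"rz":0,"gripper":1},{"dx":0,"dy":0,"dz":0.12,"rx":0,"ry":0,"rz":0,"gripper":1},{"dx":0,"dy":0,"dz":0.12,"rx":0,"ry":0,"rz":0,"gripper":0.1},{"dx":0,"dy":0,"dz":0.12,"rx":0,"ry":0,"rz":0,"gripper":0},{"dx":0,"dy":0,"dz":0.12,"rx":0,"ry":0,"rz":0,"gripper":0}]' 70
python3 -m crank '[{"dx":0,"dy":0,"dz":0,"rx":0,"ry":0,"rz":0,"gripper":0},{"dx":0,"dy":0,"dz":0,"rx":0,"ry":0,"rz":0,"gripper":0},{"dx":0,"dy":0,"dz":0,"rx":0,"ry":0,"rz":0,"gripper":0},{"dx":0,"dy":0,"dz":0,"rx":0,"ry":0,"rz":0,"gripper":0}]'
```

```text
time_s: 11.18
tool_pos: [0.5561, -0.2771, 0.061]
tcp_rot: [[1.0, -0.0, 0.001], [-0.0, -1.0, -0.0], [0.001, 0.0, -1.0]]
contact_force: [0.2, -0.7, -0.2]
opening: 0.0323
finger_force: 0.0
time_s: 11.68
tool_pos: [0.5561, -0.277, 0.0609]
tcp_rot: [[1.0, -0.0, 0.0], [-0.0, -1.0, 0.0], [0.0, -0.0, -1.0]]
contact_force: [-0.7, 1.0, 4.5]
opening: 0.0235
finger_force: 68.4
```

```bash
python3 -m crank '[{"dx":0,"dy":0,"dz":-0.03,"rx":0,"ry":0,"rz":0,"gripper":0},{"dx":0,"dy":0,"dz":-0.09,"rx":0,"ry":0,"rz":0,"gripper":0},{"dx":0,"dy":0,"dz":-0.16,"rx":0,"ry":0,"rz":0,"gripper":0},{"dx":0,"dy":0,"dz":-0.24,"rx":0,"ry":0,"rz":0,"gripper":0},{"dx":0,"dy":0,"dz":-0.32,"rx":0,"ry":0,"rz":0,"gripper":0},{"dx":0,"dy":0,"dz":-0.39,"rx":0,"ry":0,"rz":0,"gripper":0},{"dx":0,"dy":0,"dz":-0.39,"rx":0,"ry":0,"rz":0,"gripper":0},{"dx":0,"dy":0,"dz":-0.39,"rx":0,"ry":0,"rz":0,"gripper":0}]'
```

```text
time_s: 12.68
tool_pos: [0.5553, -0.2768, 0.3505]
tcp_rot: [[1.0, -0.0, -0.003], [-0.0, -1.0, 0.002], [-0.003, -0.002, -1.0]]
contact_force: [-1.3, 0.3, -3.3]
opening: 0.0234
finger_force: 68.8
```

```bash
python3 -m crank '[{"dx":-0.005,"dy":-0.03,"dz":0,"rx":0,"ry":0,"rz":0,"gripper":0},{"dx":-0.01,"dy":-0.09,"dz":0,"rx":0,"ry":0,"rz":0,"gripper":0},{"dx":-0.02,"dy":-0.16,"dz":0,"rx":0,"ry":0,"rz":0,"gripper":0},{"dx":-0.03,"dy":-0.24,"dz":0,"rx":0,"ry":0,"rz":0,"gripper":0},{"dx":-0.045,"dy":-0.32,"dz":0,"rx":0,"ry":0,"rz":0,"gripper":0},{"dx":-0.06,"dy":-0.4,"dz":0,"rx":0,"ry":0,"rz":0,"gripper":0},{"dx":-0.07,"dy":-0.48,"dz":0,"rx":0,"ry":0,"rz":0,"gripper":0},{"dx":-0.082,"dy":-0.55,"dz":0,"rx":0,"ry":0,"rz":0,"gripper":0}]'
python3 -m crank '[{"dx":0,"dy":-0.07,"dz":0,"rx":0,"ry":0,"rz":0,"gripper":0},{"dx":0,"dy":-0.119,"dz":0,"rx":0,"ry":0,"rz":0,"gripper":0},{"dx":0,"dy":-0.119,"dz":0,"rx":0,"ry":0,"rz":0,"gripper":0},{"dx":0,"dy":-0.119,"dz":0.1,"rx":0,"ry":0,"rz":0,"gripper":0},{"dx":0,"dy":-0.119,"dz":0.15,"rx":0,"ry":0,"rz":0,"gripper":0},{"dx":0,"dy":-0.119,"dz":0.15,"rx":0,"ry":0,"rz":0,"gripper":0},{"dx":0,"dy":-0.119,"dz":0.15,"rx":0,"ry":0,"rz":0,"gripper":0}]'
python3 - <<'E'
from h import *
from rig import env
import cv2
from scipy.optimize import least_squares
s=env.sense();w=env.capture("wrist");t=env.capture("top");c=env.capture("scene")
T=np.eye(4);T[:3,:3]=s["tcp_rot"];T[:3,3]=s["tool_pos"]
print(s["tool_pos"],s["contact_force"])
pickle.dump((T,w,t,c),open("pics/o.pkl","wb"))
for n,P in(("w",cloud(w,T@w["tool_from_camera"])),("t",cloud(t)),("s",cloud(c))):
    M=(P[...,2]>.102)&(P[...,2]<.11)&(abs(P[...,0]-.494)<.03)&(abs(P[...,1]-.225)<.03);Q=P[M]
    if len(Q)<8: print(n,len(Q));continue
    f=least_squares(lambda p:np.hypot(*(Q[:,:2]-p).T)-.0205,[.494,.225],loss="soft_l1",f_scale=.002).x
    print(n,len(Q),f,Q[:,2].mean(),Q.min(0)[:2],Q.max(0)[:2])
im=np.vstack([cv2.resize(w["color"][::,:,::-1],(600,450))]);cv2.imwrite("pics/w3.png",im)
E
```

```text
time_s: 13.68
tool_pos: [0.4923, 0.1382, 0.3504]
tcp_rot: [[1.0, 0.001, -0.004], [0.001, -1.0, -0.0], [-0.004, 0.0, -1.0]]
contact_force: [0.7, 0.5, -2.1]
opening: 0.0234
finger_force: 69.0
time_s: 14.55
tool_pos: [0.495, 0.2246, 0.2421]
tcp_rot: [[1.0, -0.001, 0.002], [-0.001, -1.0, 0.0], [0.002, -0.0, -1.0]]
contact_force: [0.7, 0.4, -2.0]
opening: 0.0236
finger_force: 69.2
[0.49498702 0.22457633 0.24213118] [ 0.67760006  0.44148024 -1.97266952]
w 633 [0.49363405 0.22279714] 0.10514228590408083 [0.4877006 0.1995475] [0.51663402 0.24615177]
t 67 [0.49449679 0.22443185] 0.10599715434521909 [0.47176204 0.20135519] [0.50805027 0.24003656]
s 172 [0.49198527 0.22599278] 0.1049670877695296 [0.4691112  0.20350383] [0.51751795 0.25025745]
```

View pics/w3.png

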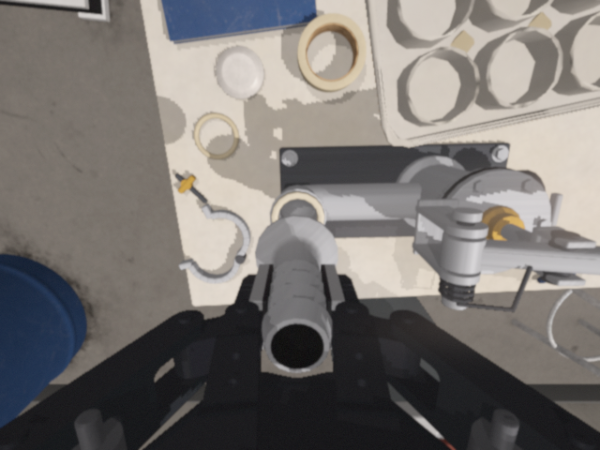

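The tail hangs upright between the fingers, with its top rim at (297,343) and its flange above the gasket ring at (299,210). I check the tail's offset against the outlet in the same wrist frame, plus the scene view.

Run:
```python
from h import *
from scipy.optimize import least_squares
T,w,t,c=pickle.load(open("pics/o.pkl","rb"))
for n,P in(("w",cloud(w,T@w["tool_from_camera"])),("t",cloud(t)),("s",cloud(c))):
    for k,lo,hi,r in(("flange",.18,.199,.02525),):
        M=(P[...,2]>lo)&(P[...,2]<hi)&(abs(P[...,0]-.494)<.035)&(abs(P[...,1]-.225)<.035);Q=P[M]
        if len(Q): print(n,k,len(Q),Q.min(0).round(4),Q.max(0).round(4),((Q.min(0)+Q.max(0))/2).round(4))
    M=(P[...,2]>.264)&(P[...,2]<.28)&(abs(P[...,0]-.494)<.02)&(abs(P[...,1]-.225)<.02);Q=P[M]
    if len(Q): print(n,"top",len(Q),Q.min(0).round(4),Q.max(0).round(4),((Q.min(0)+Q.max(0))/2).round(4))
    M=(P[...,2]>.101)&(P[...,2]<.11)&(abs(P[...,0]-.494)<.03)&(abs(P[...,1]-.225)<.03);Q=P[M]
    print(n,"gasket",len(Q),Q.min(0).round(4),Q.max(0).round(4))
```

```text
w flange 2689 [0.4879 0.199  0.1878] [0.5202 0.2489 0.199 ] [0.504  0.2239 0.1934]
w top 6228 [0.483 0.205 0.264] [0.5092 0.245  0.28  ] [0.4961 0.225  0.272 ]
w gasket 661 [0.4877 0.1985 0.101 ] [0.5176 0.2473 0.1072]
t flange 38 [0.4741 0.2019 0.1922] [0.5188 0.2221 0.1983] [0.4965 0.212  0.1952]
t top 1 [0.4844 0.2058 0.2721] [0.4844 0.2058 0.2721] [0.4844 0.2058 0.2721]
t gasket 70 [0.4718 0.2014 0.1012] [0.5081 0.2426 0.11  ]
s flange 193 [0.4691 0.204  0.1828] [0.5213 0.2533 0.199 ] [0.4952 0.2287 0.1909]
s top 173 [0.48   0.2052 0.2644] [0.5057 0.2449 0.2799] [0.4929 0.225  0.2722]
s gasket 197 [0.4687 0.2035 0.1011] [0.5175 0.2503 0.1077]
```

```bash
python3 -m crank '[{"dx":-0.0024,"dy":0.0019,"dz":0.02,"rx":0,"ry":0,"rz":0,"gripper":0},{"dx":-0.0024,"dy":0.0019,"dz":0.05,"rx":0,"ry":0,"rz":0,"gripper":0},{"dx":-0.0024,"dy":0.0019,"dz":0.075,"rx":0,"ry":0,"rz":0,"gripper":0},{"dx":-0.0024,"dy":0.0019,"dz":0.085,"rx":0,"ry":0,"rz":0,"gripper":0},{"dx":-0.0024,"dy":0.0019,"dz":0.085,"rx":0,"ry":0,"rz":0,"gripper":0},{"dx":-0.0024,"dy":0.0019,"dz":0.085,"rx":0,"ry":0,"rz":0,"gripper":0}]'
```

```text
time_s: 15.45
tool_pos: [0.4933, 0.2235, 0.1777]
tcp_rot: [[1.0, -0.0, 0.002], [-0.0, -1.0, 0.0], [0.002, -0.0, -1.0]]
contact_force: [0.5, -0.3, -2.5]
opening: 0.0234
finger_force: 69.2
```

```bash
python3 -m crank '[{"dx":0,"dy":0,"dz":0.006,"rx":0,"ry":0,"rz":0,"gripper":0},{"dx":0,"dy":0,"dz":0.012,"rx":0,"ry":0,"rz":0,"gripper":0},{"dx":0,"dy":0,"dz":0.018,"rx":0,"ry":0,"rz":0,"gripper":0},{"dx":0,"dy":0,"dz":0.018,"rx":0,"ry":0,"rz":0,"gripper":0}]'
```

```text
time_s: 15.95
tool_pos: [0.4923, 0.2232, 0.1625]
tcp_rot: [[1.0, -0.0, -0.001], [-0.0, -1.0, -0.0], [-0.001, 0.0, -1.0]]
contact_force: [-0.8, 0.9, -2.4]
opening: 0.0234
finger_force: 69.2
```

```bash
python3 -m crank '[{"dx":0.001,"dy":0,"dz":0.003,"rx":0,"ry":0,"rz":0,"gripper":0},{"dx":0.001,"dy":0,"dz":0.005,"rx":0,"ry":0,"rz":0,"gripper":0},{"dx":0.001,"dy":0,"dz":0.005,"rx":0,"ry":0,"rz":0,"gripper":0}]'; python3 -m crank '[{"dx":0,"dy":0,"dz":0.002,"rx":0,"ry":0,"rz":0,"gripper":0},{"dx":0,"dy":0,"dz":0.002,"rx":0,"ry":0,"rz":0,"gripper":0},{"dx":0,"dy":0,"dz":0.002,"rx":0,"ry":0,"rz":0,"gripper":0}]'
```

```text
time_s: 16.32
tool_pos: [0.4934, 0.2233, 0.1594]
tcp_rot: [[1.0, -0.0, -0.0], [-0.0, -1.0, -0.0], [-0.0, 0.0, -1.0]]
contact_force: [0.4, 0.6, -2.4]
opening: 0.0236
finger_force: 69.2
time_s: 16.7
tool_pos: [0.4936, 0.2234, 0.1584]
tcp_rot: [[1.0, -0.0, 0.001], [-0.0, -1.0, 0.0], [0.001, -0.0, -1.0]]
contact_force: [-0.0, 0.2, 0.1]
opening: 0.0239
finger_force: 69.2
```

The spigot is in and the flange is on the gasket at z 0.159, as expected. Now I press.

```bash
python3 -m crank '[{"dx":0,"dy":0,"dz":0.001,"rx":0,"ry":0,"rz":0,"gripper":0},{"dx":0,"dy":0,"dz":0.002,"rx":0,"ry":0,"rz":0,"gripper":0},{"dx":0,"dy":0,"dz":0.003,"rx":0,"ry":0,"rz":0,"gripper":0},{"dx":0,"dy":0,"dz":0.003,"rx":0,"ry":0,"rz":0,"gripper":0},{"dx":0,"dy":0,"dz":0.003,"rx":0,"ry":0,"rz":0,"gripper":0},{"dx":0,"dy":0,"dz":0.003,"rx":0,"ry":0,"rz":0,"gripper":0}]'
```

```text
time_s: 17.45
tool_pos: [0.4938, 0.2234, 0.1571]
tcp_rot: [[1.0, -0.0, 0.001], [-0.0, -1.0, 0.0], [0.001, -0.0, -1.0]]
contact_force: [-2.6, -0.9, 6.1]
opening: 0.0235
finger_force: 70.0
```

```bash
python3 -m crank '[{"dx":-0.001,"dy":0,"dz":0.0015,"rx":0,"ry":0,"rz":0,"gripper":0},{"dx":-0.001,"dy":0,"dz":0.0034,"rx":0,"ry":0,"rz":0,"gripper":0},{"dx":-0.001,"dy":0,"dz":0.0034,"rx":0,"ry":0,"rz":0,"gripper":0},{"dx":-0.001,"dy":0,"dz":0.0034,"rx":0,"ry":0,"rz":0,"gripper":0},{"dx":-0.001,"dy":0,"dz":0.0034,"rx":0,"ry":0,"rz":0,"gripper":0},{"dx":-0.001,"dy":0,"dz":0.0034,"rx":0,"ry":0,"rz":0,"gripper":0}]'
```

```text
time_s: 18.2
tool_pos: [0.4938, 0.2234, 0.156]
tcp_rot: [[1.0, -0.0, 0.003], [-0.0, -1.0, 0.0], [0.003, -0.0, -1.0]]
contact_force: [-4.8, -2.4, 11.2]
opening: 0.0237
finger_force: 70.5
```

```bash
python3 -m crank '[{"dx":-0.0015,"dy":0.0008,"dz":0.0007,"rx":0,"ry":0,"rz":0,"gripper":0},{"dx":-0.0015,"dy":0.0008,"dz":0.0007,"rx":0,"ry":0,"rz":0,"gripper":0},{"dx":-0.0015,"dy":0.0008,"dz":0.0007,"rx":0,"ry":0,"rz":0,"gripper":0},{"dx":-0.0015,"dy":0.0008,"dz":0.0007,"rx":0,"ry":0,"rz":0,"gripper":0},{"dx":-0.0015,"dy":0.0008,"dz":0.0007,"rx":0,"ry":0,"rz":0,"gripper":0},{"dx":-0.0015,"dy":0.0008,"dz":0.0007,"rx":0,"ry":0,"rz":0,"gripper":0}]'
python3 - <<'E'
from h import *
from rig import env
import cv2
s=env.sense();c=env.capture("scene");w=env.capture("wrist")
a=cv2.resize(c["color"][200:420,120:420,::-1],(600,440));b=cv2.resize(w["color"][:,:,::-1],(200,150))
cv2.imwrite("pics/f.png",a); print(env.sense()["contact_force"],s["tool_pos"],s["time_s"])
P=cloud(c)
M=(c["color"].max(-1)<60)&(P[...,1]<-.0)&(P[...,1]>-.1)&(abs(P[...,0]-.495)<.02)&(P[...,2]>.1)&(P[...,2]<.27);print(P[M].mean(0),P[M].max(0))
E
```

```text
time_s: 18.95
tool_pos: [0.4936, 0.2233, 0.1561]
tcp_rot: [[1.0, -0.0, 0.005], [-0.0, -1.0, 0.002], [0.005, -0.002, -1.0]]
contact_force: [-1.8, 0.4, 10.7]
opening: 0.0234
finger_force: 70.4
[-1.92005072 -0.13638783 11.33346113] [0.49355941 0.2233459  0.15610272] 18.95
[ 0.49249751 -0.04721906  0.23571131] [ 0.51042495 -0.00723587  0.25092045]
```

View pics/f.png

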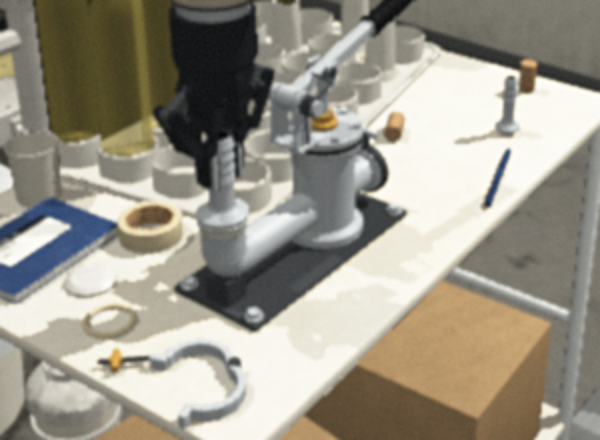

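The tail stands upright in the outlet (flange at (224,215)); the small tail at (508,105) and the clamp at (200,380) are untouched. I trim the push slightly.

```bash
python3 -m crank '[{"dx":-0.0005,"dy":0,"dz":0.001,"rx":0,"ry":0,"rz":0,"gripper":0},{"dx":-0.0005,"dy":0,"dz":0.001,"rx":0,"ry":0,"rz":0,"gripper":0},{"dx":-0.0005,"dy":0,"dz":0.001,"rx":0,"ry":0,"rz":0,"gripper":0},{"dx":-0.0005,"dy":0,"dz":0.001,"rx":0,"ry":0,"rz":0,"gripper":0},{"dx":-0.0005,"dy":0,"dz":0.001,"rx":0,"ry":0,"rz":0,"gripper":0},{"dx":-0.0005,"dy":0,"dz":0.001,"rx":0,"ry":0,"rz":0,"gripper":0}]';python3 -m crank '[{"dx":0,"dy":0,"dz":0,"rx":0,"ry":0,"rz":0,"gripper":0},{"dx":0,"dy":0,"dz":0,"rx":0,"ry":0,"rz":0,"gripper":0},{"dx":0,"dy":0,"dz":0,"rx":0,"ry":0,"rz":0,"gripper":0},{"dx":0,"dy":0,"dz":0,"rx":0,"ry":0,"rz":0,"gripper":0}]'
```

```text
time_s: 19.8
tool_pos: [0.4935, 0.2234, 0.1558]
tcp_rot: [[1.0, -0.0, 0.006], [-0.0, -1.0, 0.002], [0.006, -0.002, -1.0]]
contact_force: [-0.9, -0.6, 13.8]
opening: 0.0235
finger_force: 70.6
time_s: 20.3
tool_pos: [0.4935, 0.2234, 0.1558]
tcp_rot: [[1.0, -0.0, 0.006], [-0.0, -1.0, 0.002], [0.006, -0.002, -1.0]]
contact_force: [-1.9, 0.2, 12.3]
opening: 0.0237
finger_force: 70.6
```

The push is steady at about 13 N at the wrist; with the tail's weight that is about 15 N on the gasket, squeezed about 3 mm.

```bash
python3 -c "from rig import env; print(env.sign_off())"
```

```text
the job is handed in; nothing more can be done
None
```

I worked the lever four strokes down to the stop and let it spring back up each time. The larger tail is now upright in the outlet, still gripped and pressed with about 15 N (gasket squeezed about 3 mm), the small tail and open clamp were left alone, and the job is handed in at about 20 s.

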